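Index the vial carousel to the next slot

TASK

Bring the next vial under the dosing nozzle: with closed fingertips press the orange plunger cup down until its red tongue drops clear of the blue gate, turn the carousel one slot counter-clockwise (seen from above) and let the plunger spring fully back up in that next slot, not going past it. Press it gently rather than gripping it, pick nothing up, and leave the bottle, beaker and jar around the carousel where they stand.

Things in the scene. Friction and masses are not known exactly. Their poses are not given: they have to be found in the camera images.
- axis (a point): Centre of the carousel's turntable on its upper face: the vertical turning axis (z up), 47 mm above the bench. The carousel stands fixed on the bench: white round base of 344 mm diameter, aluminium turntable of 264 mm diameter with seven capped amber vials (23 mm wide, tops 91 mm above the bench) on its side away from the plunger, and opposite the starting slot a nozzle arm on a post, 181 mm above the bench at most. Its place and yaw differ from run to run.
- cup_floor (a point): Middle of the inner floor of the orange finger cup (black disc) on top of the spring plunger. The cup rides on the turntable 95 mm from the turning axis; it is open upward, 60 mm wide inside, 71 mm outside, its rim 27 mm above this floor. Plunger up, the floor is 94.5 mm above the bench; the point goes down with the plunger and round with the table. z up; x points outward from the turning axis.
- tongue_tip (a point): Top of the outer end of the red locking tongue, a round bar of 10 mm diameter fixed to the plunger and reaching radially outward under the cup to 153 mm from the turning axis. Plunger up, it lies in a slot of the blue gate and blocks the table; its top is then 77 mm above the bench.
- start_slot (a point): Top of the gate (85 mm above the bench), middle of the slot in which the tongue lies at the start. The gate is a fixed blue arc on a white fence, 138 to 158 mm from the turning axis (fence to 165 mm), on the plunger's side, its underside 67 mm above the bench, with four through slots 16 mm wide every 36 degrees (0.628 rad): one clockwise of the start, the start slot, and two counter-clockwise.
- next_slot (a point): Top of the gate, middle of the next slot counter-clockwise (seen from above) from the start slot, 148 mm from the turning axis: where the tongue must end.
- turntable (a joint): Angle of the turntable, rad: 0 with the tongue in the middle of the start slot, growing counter-clockwise seen from above; 0.628 is the middle of the next slot. Turning needs about 1 N at the cup with the plunger held in, several N while the released tongue drags under the gate; the table stays where it is left. In a slot it has about 0.02 rad of play either way.
- plunger (a joint): How far the plunger is pressed down, m: 0 up (locked in a slot), 0.014 at the bottom stop. The spring takes about 4 N to start and 8 N at the bottom. From about 0.011 on the tongue is clear below the gate and the table can be turned; released between two slots, the tongue rests against the gate's underside (about 0.010) and springs up by itself when it comes under a slot.
- reagent_bottle: Loose clear bottle with blue cap, 68 mm diameter, 150 mm high, origin at the centre of its underside, z up; 23 to 31 cm from the turning axis on the clockwise side of the plunger. Leave it alone.
- beaker: Loose empty glass beaker, 72 mm diameter, 85 mm high, origin at the centre of its underside, z up. Leave it alone.
- sample_jar: Loose small amber jar with white lid, 42 mm diameter, 55 mm high, origin at the centre of its underside, z up; the nearest to the plunger. Leave it alone.

How it is judged (in metres and radians):
On the way, in this order (a step that is already met when the one before it is completed fails the run):
1. the fingers have pressed the plunger in, the table still at the start slot (value of joint plunger above 0.0095 m and contact force between the fingers and plunger above 0.5 N and value of joint turntable below 0.12 rad), for 0.05 s.
2. the table is on its way between the two slots with the plunger in (value of joint plunger above 0.007 m and value of joint turntable between 0.25 and 0.6 rad), for 0.05 s.
At the end, for the whole second after the job is handed in: The plunger is back up (within 2 mm) with its tongue in the next slot counter-clockwise (table 0.59 to 0.667 rad), the table is at rest, and bottle, beaker and jar are within 15 mm of where they stood (value of joint plunger below 0.002 m and value of joint turntable between 0.59 and 0.667 rad and velocity of joint turntable between -0.03 and 0.03 rad/s and distance of each of reagent_bottle, beaker, sample_jar from where it was at the start of the episode below 0.015 m); the robot touches nothing.
It fails at once if the plunger is gripped or rammed instead of pressed (over 35 N from the fingers) (contact force between the fingers and plunger above 35 N).
It fails at once if the table is turned past the next slot (more than 0.10 rad beyond it) (value of joint turntable above 0.73 rad).
It fails at once if the table is turned the wrong way (value of joint turntable below -0.1 rad).
It fails at once if the bottle, beaker or jar is shifted by more than 15 mm, lifted or tipped (distance of any of reagent_bottle, beaker, sample_jar from where it was at the start of the episode above 0.015 m).
It also fails if it takes over 45 s, if anything falls off the work surface, if the arm or the gripper's body presses on something with over 40 N, if the wrist force passes 120 N, or if a joint passes its speed limit or range.

ROBOT

A 6-joint arm with a two-finger parallel gripper is mounted at the origin on the work surface. World frame = base frame: x ahead of the robot, y to its left, z up, the work surface at z = 0. Lengths are in mm, angles in rad, forces in N, time in s.
With the tool pointing down it reaches from about 325 to 900 mm from the base axis. Payload 6.1 kg.
Tool frame: the origin (TCP) lies between the finger pads; the fingertips stand 11 mm ahead of it and the grasp point (between the pads) lies 8 mm behind it (r.tips_ahead is the distance from the TCP to the fingertips, in mm); z points along the fingers, x is the direction in which the jaws open and shut, and the axes are right-handed (so a half turn about z gives the same grasp; the last joint's range is limited). The gripper opens to 85 mm and grips with 20 to 120 N. Pads are 22 mm wide; open, the fingers measure 114 mm over their backs; the gripper's body (76 mm by 85 mm) begins 54 mm behind the grasp point. The pads swing forward as they close: fully open they stand 13 mm farther back than shut.
Start: joints at [1.222, 0.22, 1.526, -0, 1.395, -0.126], TCP at [138.1, 609.544, 242.3] pointing down, gripper open.
Joint ranges: [-2.98, 2.98], [-0.91, 2.08], [0.09, 2.57], [-1.24, 4.39], [0.2, 2.65], [-2.68, 2.68]. Speed limits (rad/s): [2.57, 2.57, 3.01, 3.14, 3.14, 3.14].

INTERFACE

Orientations are given as [roll, pitch, yaw] about the fixed x, y, z axes, in that order (R = Rz(yaw) Ry(pitch) Rx(roll)).
In Python, from plant import r gives the robot as it stands. The module is installed in compiled form; this text tells all that it offers.
- The arm moves only by the shell command python3 -m pendant 'ROWS' [OPENING] [FORCE]. ROWS is JSON, a list of rows, each a list of 2 entries, a list of its own where there are three numbers: the shift along the tool's x, y, z as a fraction of full scale, then the turn about the tool's z as a fraction of full scale. In form: [[[dx, dy, dz], twist], ...]. A call has 1 to 5 rows; each row shifts and turns the pose as measured when the row begins, along the tool's axes as they then stand; what a row does not reach is not made up. Full scale, the value 1, is 4 cm for a shift and 4 degrees for a turn. A row lasts 1/10 s, in which the tool goes at most 50 mm and 8.59 degrees, less where a joint would pass 70% of its speed; a pose out of reach is approached as far as the arm can. A call with a number of a shift or a turn outside -1 to 1 is refused whole. A call with a gripper value outside its range is refused whole. OPENING is the closure in counts, from 0 (fully open) to 255 (shut), set as the call begins (- or left out, the last holds). The fingers move at their own pace and stop on an object; FORCE is the grip in N (left out, the last holds). Time passes only in rows, so rows that do not move let the fingers close. It gives the time, the measured TCP pose, the force and the opening at its end, in the units of the state.
- r.sense(): the state, without advancing time (a new reading comes with each control period).
- r.capture(name): name is "scene" or "top"; returns the picture (420x560x3 uint8, red, green, blue); there is no depth.
- r.get_calibration(name): a dict with "camera_matrix" (3x3 intrinsics, pixels), "extrinsics" (4x4, takes a point from camera to world coordinates). Camera axes: x right, y down, z forward; pixel columns grow to the right and rows downward; lengths in mm; the calibration is good to about 2 mm. A picture is of the moment at which its call begins. get_calibration takes no time and is no camera call.
- r.hand_in(): hands the job in, once; it reports no verdict.
Trained networks look in the newest picture that a camera, given by its name, has taken for a name from the list of things; names that differ only in an ending like _2 or _b are one class to them, and where a whole thing is asked for, a point or a joint stands for the part that bears it (a point fixed in the world has none). Each returns a list of dicts, best first, with "confidence" (0 to 1); they miss things now and then, are a little off and sometimes report something else, mostly with a low value. They report only what shows in the picture. A call takes as long as a camera call.
- r.search_frame(camera, thing): "at" ([column, row] in pixels, amid what is visible of it).
- r.silhouettes(camera, thing): "pixels" (420x560 bool, what is visible of it) and "at" ([column, row] in pixels, amid what is visible of it).
The state is a dict: "time_s": time; "joints": joint angles; "qd": joint speeds; "tau": joint torques, N m; "position": TCP position; "tool_rot": TCP orientation; "force": force on the tool from outside, world axes, zero at the start; "torque": the same for the moment, N m; "gripper_width": finger opening in mm.
Only numpy, scipy, OpenCV 4.12 (cv2) and the standard library are available. Lean on these libraries where they do the work, as an engineer would, in place of code of your own. Each camera call takes 0.05 s, during which the arm holds its last target. There are 200 camera calls.

## Working session

There is one attempt and no reset: what is moved stays moved. The work goes in short steps, Python scripts to look and compute and a shell command to move; the robot and the scene stay as the last step left them, time stands still between calls to the robot, and variables do not carry over. Pictures are saved under pics/ and viewed, about 8 in all and at most 12, crops included, and the job is handed in when it is done.

```bash
mkdir -p pics
cat > h.py <<'E'
import numpy as np, cv2
from plant import r
def ray(cam,px,z):
    c=r.get_calibration(cam);K=np.array(c["camera_matrix"]);T=np.array(c["extrinsics"])
    d=T[:3,:3]@np.linalg.inv(K)@np.array([px[0],px[1],1.]);o=T[:3,3]
    return (o+d*(z-o[2])/d[2]).round(1)
def proj(cam,p):
    c=r.get_calibration(cam);K=np.array(c["camera_matrix"]);T=np.linalg.inv(np.array(c["extrinsics"]))
    q=K@(T[:3,:3]@np.array(p,float)+T[:3,3]);return (q[:2]/q[2]).round(1)
def save(cam,name):
    im=r.capture(cam);cv2.imwrite("pics/"+name,im[:,:,::-1]);return im
E
python3 - <<'E'
from h import *
for c in ["scene","top"]:
    save(c,c+"1.png"); print(c,np.array(r.get_calibration(c)["extrinsics"])[:3,3])
    for t,z in [("axis",47),("cup_floor",94.5),("tongue_tip",77),("start_slot",85),("next_slot",85),("reagent_bottle",75),("beaker",42),("sample_jar",55)]:
        try:
            for d in r.search_frame(c,t)[:2]: print(c,t,round(d["confidence"],2),np.round(d["at"]),ray(c,d["at"],z))
        except Exception as e: print(t,e)
s=r.sense();print(s["time_s"],s["tool_rot"],s["position"],s["force"])
a=cv2.imread("pics/scene1.png");b=cv2.imread("pics/top1.png")
E
```

```text
scene [1103.54160412 -175.79864333 1008.79838721]
scene axis 0.72 [288. 233.] [621.2  68.   47. ]
scene cup_floor 0.73 [275. 177.] [503.   93.9  94.5]
scene tongue_tip 0.69 [277. 173.] [483.7 107.2  77. ]
scene start_slot 0.57 [283. 232.] [632.9  48.7  85. ]
scene next_slot 0.95 [283. 233.] [634.9  48.4  85. ]
scene reagent_bottle 0.56 [403. 183.] [635.  348.5  75. ]
scene reagent_bottle 0.41 [284. 235.] [635.8  50.9  75. ]
scene beaker 0.77 [174. 277.] [ 603.9 -190.3   42. ]
scene sample_jar 0.76 [344. 162.] [510.7 268.6  55. ]
scene sample_jar 0.58 [285. 223.] [599.5  70.6  55. ]
top [ 355.3644619    29.37527233 1258.41126972]
top axis 0.82 [266. 214.] [597.6  69.3  47. ]
top cup_floor 0.64 [258. 246.] [508.3  88.1  94.5]
top tongue_tip 0.68 [254. 244.] [513.4  99.2  77. ]
top start_slot 0.74 [267. 211.] [599.8  66.7  85. ]
top next_slot 0.74 [262. 215.] [589.3  78.   85. ]
top next_slot 0.66 [368. 209.] [ 602.5 -194.1   85. ]
top reagent_bottle 0.56 [159. 206.] [614.9 348.2  75. ]
top beaker 0.73 [367. 208.] [ 614.5 -200.8   42. ]
top sample_jar 0.48 [191. 255.] [489.6 262.8  55. ]
0.9 [-3.14158922e+00 -4.27421390e-05  1.34798087e+00] [138.10630614 609.5580324  242.31793964] [-0.11093857  0.38791261 -0.83369045]
```

```bash
python3 -c "
import cv2
b=cv2.imread('pics/top1.png');cv2.imwrite('pics/top1z.png',cv2.resize(b[130:310,130:410],None,fx=2.8,fy=2.8,interpolation=3))
a=cv2.imread('pics/scene1.png');cv2.imwrite('pics/scene1z.png',cv2.resize(a[100:330,130:440],None,fx=2.5,fy=2.5,interpolation=3))"
```

```text
(no output)
```

View pics/top1z.png

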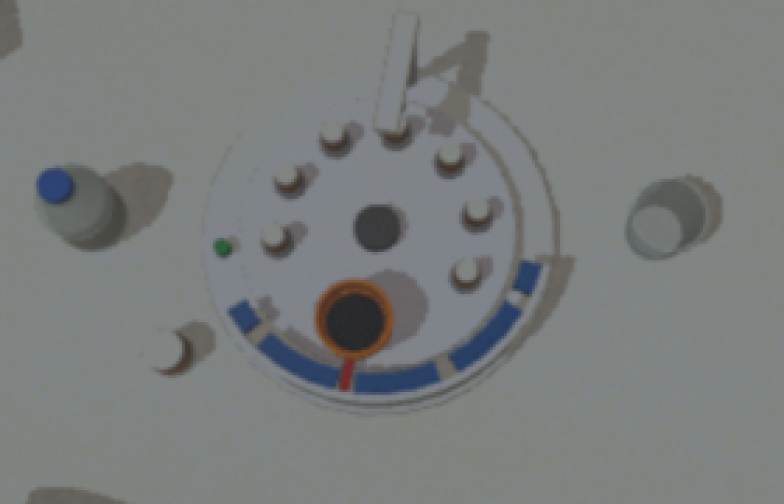

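View pics/scene1z.png

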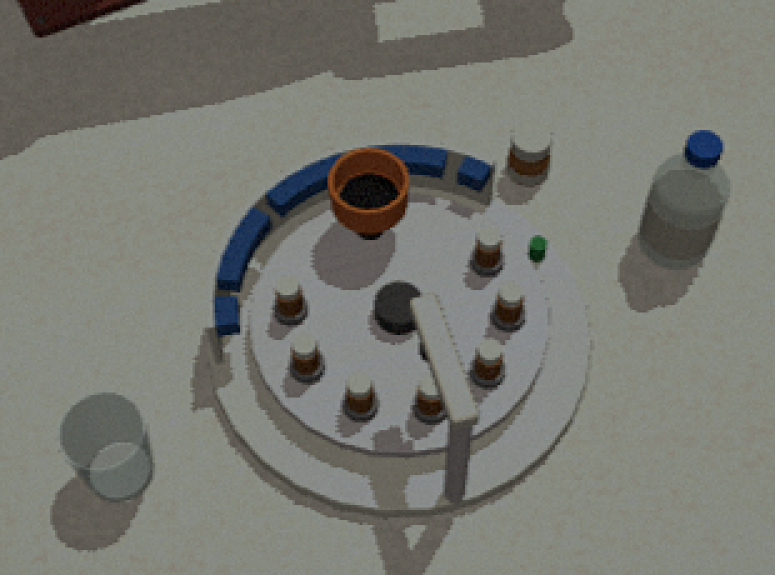

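The views agree. In the top view (zoom), the cup is at (353,316), the red tongue lies in the start slot at (346,376), and the next slot counter-clockwise is at (445,366). The bottle, jar and beaker are well clear. Next I'll measure precisely by colour.

```bash
cat > m.py <<'E'
from h import *
from scipy.optimize import least_squares
def cup(cam,im):
    h=cv2.cvtColor(im,cv2.COLOR_RGB2HSV);o=((h[...,0]>5)&(h[...,0]<20)&(h[...,1]>160)&(h[...,2]>60)).astype(np.uint8)
    n,l,s,c=cv2.connectedComponentsWithStats(o);i=1+s[1:,4].argmax();m=(l==i).astype(np.uint8)
    hull=np.zeros_like(m);cv2.fillPoly(hull,[cv2.convexHull(np.argwhere(m)[:,::-1].astype(np.int32))],1)
    d=((hull>0)&(im.max(2)<55)&(m==0)).astype(np.uint8);n,l,s,c=cv2.connectedComponentsWithStats(d)
    j=1+s[1:,4].argmax();return c[j],s[j,4]
def red(im):
    h=cv2.cvtColor(im,cv2.COLOR_RGB2HSV);m=((h[...,0]<5)|(h[...,0]>172))&(h[...,1]>130)&(h[...,2]>70);m[:220]=0;m[290:]=0;m[:,:200]=0;m[:,350:]=0
    return np.argwhere(m)[:,::-1]
E
python3 - <<'E'
from m import *
T=cv2.imread('pics/top1.png')[:,:,::-1].copy();S=cv2.imread('pics/scene1.png')[:,:,::-1].copy()
for c,im in (("top",T),("scene",S)):
    p,a=cup(c,im);print(c,"floor px",p.round(1),a,ray(c,p,94.5))
rd=red(T);print("red",len(rd),rd.min(0),rd.max(0),rd.mean(0),ray("top",rd.mean(0),77), ray("top",rd[rd[:,1]>=rd[:,1].max()-1].mean(0),77))
# hidden: blue arc fit at z=85
h=cv2.cvtColor(T,cv2.COLOR_RGB2HSV);b=(h[...,0]>100)&(h[...,0]<125)&(h[...,1]>120);b[:,:200]=0;b[:215]=0;b[300:]=0;b[:,340:]=0
P=np.array([ray("top",q,85)[:2] for q in np.argwhere(b)[:,::-1]])
f=lambda v:np.hypot(*(P-v).T)-148
s=least_squares(f,[600,68],loss='soft_l1');A=s.x;print("axis arc",A.round(1),len(P),f(A).std())
an=np.degrees(np.arctan2(*(P-A).T[::-1]))%360
print(np.histogram(an,bins=np.arange(130,290,3)))
C=ray("top",cup("top",T)[0],94.5)[:2];d=C-A;print("cup r,ang",np.hypot(*d),np.degrees(np.arctan2(d[1],d[0])))
hub=(T[190:235,245:285].max(2)<60);q=np.argwhere(hub)[:,::-1].mean(0)+[245,190];print("hub",q,[ray("top",q,z) for z in(47,65)])
E
```

```text
top floor px [258.1 246.3] 213 [506.1  87.7  94.5]
scene floor px [277.2 176.1] 251 [504.   99.1  94.5]
red 26 [252 258] [255 268] [253.30769231 263.11538462] [465.6 100.5  77. ] [454.5 102.5  77. ]
axis arc [604.1  74.5] 636 4.4132246072890355
(array([ 2,  0,  9, 18, 17, 18, 19, 19, 18, 18, 19, 19,  1,  0, 12, 18, 18,
       18, 19, 19, 19, 19, 20, 16,  0,  0, 10, 19, 18, 18, 19, 17, 21, 18,
       18, 17,  0,  0, 14, 18, 18,  9,  0,  0,  0,  0,  0,  0,  0,  0,  0,
        0,  0]), array([130, 133, 136, 139, 142, 145, 148, 151, 154, 157, 160, 163, 166,
       169, 172, 175, 178, 181, 184, 187, 190, 193, 196, 199, 202, 205,
       208, 211, 214, 217, 220, 223, 226, 229, 232, 235, 238, 241, 244,
       247, 250, 253, 256, 259, 262, 265, 268, 271, 274, 277, 280, 283,
       286, 289]))
cup r,ang 98.89830636666854 172.35250376784657
hub [266.27777778 215.66666667] [array([594.2,  69. ,  47. ]), array([590.7,  68.4,  65. ])]
```

```bash
python3 -m pendant '[[[-0.7,0.8,0],0],[[-0.7,0.8,0],0],[[-0.7,0.8,0],0],[[-0.7,0.8,0],0],[[-0.7,0.8,0],0]]' 255 20; python3 -m pendant '[[[-0.7,0.8,0],0],[[-0.7,0.8,0],0],[[-0.7,0.8,0],0],[[-0.7,0.8,0],0],[[-0.7,0.8,0],0]]'
```

```text
time_s: 1.4
position: [263.8, 436.1, 241.4]
tool_rot: [-3.141, -0.002, 1.357]
force: [0.2, -0.2, -0.2]
gripper_width: 12.3
time_s: 1.9
position: [394.4, 258.2, 242.6]
tool_rot: [3.139, -0.005, 1.358]
force: [1.1, 0.8, 0.7]
gripper_width: 0.0
```

```bash
python3 -m pendant '[[[-0.7,0.75,0],0],[[-0.7,0.75,0],0],[[-0.7,0.75,0],0],[[-0.6,0.7,0],0],[[-0.4,0.4,0],0]]'; python3 -m pendant '[[[0,0,0],0],[[0,0,0],0]]'
```

```text
time_s: 2.4
position: [504.2, 99.5, 244.2]
tool_rot: [3.134, -0.006, 1.355]
force: [0.9, 0.5, -0.4]
gripper_width: -0.3
time_s: 2.6
position: [505.5, 96.8, 244.2]
tool_rot: [3.134, -0.006, 1.35]
force: [-0.3, 0.3, -0.9]
gripper_width: -0.2
```

```bash
python3 -m pendant '[[[-0.1,0.1,0.6],0],[[0,0,0.7],0],[[0,0,0.7],0],[[0,0,0.5],0],[[0,0,0],0]]'
python3 - <<'E'
from m import *
p=r.sense()["position"];print(p)
S=save("scene","scene2.png");T=save("top","top2.png")
u=proj("scene",p).astype(int)
a=cv2.resize(S[130:230,210:360],None,fx=3.6,fy=3.6,interpolation=3);b=cv2.resize(T[200:300,190:340],None,fx=3.6,fy=3.6,interpolation=3)
cv2.imwrite("pics/both2.png",np.hstack([a])[:,:,::-1])
E
```

```text
time_s: 3.1
position: [508.2, 97.9, 143.3]
tool_rot: [3.131, -0.009, 1.356]
force: [-0.7, 0.4, 0.2]
gripper_width: 0.4
[508.1595591   97.93792046 143.32706519]
```

View pics/both2.png

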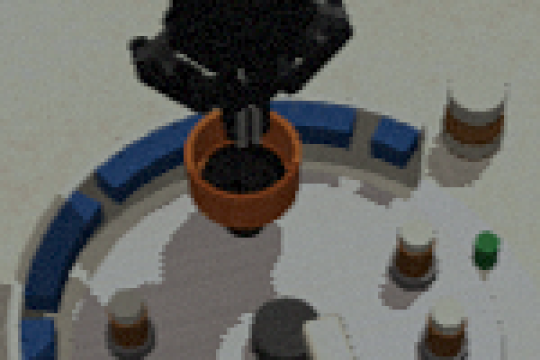

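The closed fingertips at zoom (246,145) are right above the cup opening, whose centre is at about (243,172). I'll check the projection and then correct.

```bash
python3 - <<'E'
from m import *
p=r.sense()["position"]
print(p,proj("scene",[p[0],p[1],132]),proj("scene",[p[0],p[1],94.5]),"floor px 277.2 176.1",proj("top",[p[0],p[1],94.5]),"top floor 258.1 246.3")
E
python3 -m pendant '[[[-0.1,0.05,0.25],0],[[0,0,0.2],0],[[0,0,0.15],0],[[0,0,0.1],0],[[0,0,0],0]]'
```

```text
[510.28383958  97.81528804 146.38487656] [277.6 168.2] [277.9 178.4] floor px 277.2 176.1 [254.1 244.7] top floor 258.1 246.3
time_s: 3.7
position: [514.9, 94.3, 120.9]
tool_rot: [3.118, -0.012, 1.357]
force: [0.9, -0.2, -0.5]
gripper_width: -0.2
```

```bash
python3 -m pendant '[[[0,-0.13,0.15],0],[[0,0,0.15],0],[[0,0,0.08],0],[[0,0,0],0]]'; python3 -m pendant '[[[0,0,0.08],0],[[0,0,0.05],0]]'
```

```text
time_s: 4.1
position: [510.4, 95.5, 105.1]
tool_rot: [3.117, -0.012, 1.357]
force: [-0.6, -0.3, 4.3]
gripper_width: -0.1
time_s: 4.3
position: [510.6, 95.6, 100.5]
tool_rot: [3.117, -0.012, 1.357]
force: [-3.9, 0.0, 5.9]
gripper_width: 0.1
```

```bash
python3 -m pendant '[[[0,0,0.1],0],[[0,0,0.08],0],[[0,0,0],0]]'; python3 -m pendant '[[[0,0,0.05],0],[[0,0,0],0]]'
```

```text
time_s: 4.6
position: [510.8, 95.8, 94.1]
tool_rot: [3.118, -0.012, 1.357]
force: [-2.9, -0.2, 8.0]
gripper_width: -0.1
time_s: 4.8
position: [510.8, 96.0, 93.1]
tool_rot: [3.118, -0.012, 1.357]
force: [-3.6, 0.5, 6.9]
gripper_width: -0.2
```

```bash
python3 -m pendant '[[[-0.1,0.01,0.03],0],[[-0.15,0.02,0.02],0],[[-0.15,0.03,0.01],0]]'
python3 - <<'E'
from m import *
s=r.sense();print(s["position"],s["force"])
S=save("scene","s3.png");T=save("top","t3.png")
try:
  p,a=cup("scene",S);print(p,a,ray("scene",p,81.5),"before 504,99.1")
except Exception as e:print(e)
rd=red(T);print(len(rd), rd.mean(0) if len(rd) else 0)
E
```

```text
time_s: 5.1
position: [510.5, 81.3, 92.6]
tool_rot: [3.118, -0.015, 1.358]
force: [-2.5, 0.7, 7.1]
gripper_width: 0.3
[510.50813215  81.33059996  92.60747842] [-2.50817609  0.73979422  7.1032938 ]
[271.39834025 181.23236515] 241 [502.3  85.2  81.5] before 504,99.1
7 [269.         264.57142857]
```

```bash
python3 -m pendant '[[[-0.14,0.03,0.02],0],[[-0.14,0.04,0.02],0],[[-0.14,0.05,0.02],0]]'
python3 - <<'E'
from m import *
s=r.sense();print(s["position"],s["force"])
S=save("scene","s4.png")
p,a=cup("scene",S);print(p,a,ray("scene",p,81.5))
E
```

```text
time_s: 5.5
position: [513.0, 63.8, 92.5]
tool_rot: [3.115, -0.016, 1.359]
force: [-1.7, 1.2, 7.2]
gripper_width: -0.3
[513.00836942  63.80369081  92.51880318] [-1.65201864  1.24461117  7.19398185]
[265.18055556 184.74074074] 216 [504.6  68.7  81.5]
```

```bash
python3 -m pendant '[[[-0.14,0.05,0.02],0],[[-0.13,0.06,0.02],0],[[-0.04,0.01,0.01],0]]'
cat > ang.py <<'E'
from m import *
from scipy.optimize import brentq
A=np.array([604.1,74.5]);t=np.linspace(0,2*np.pi,180)
def model(th,d):
    c=A+95*np.array([np.cos(th),np.sin(th)])
    q=np.array([proj("scene",[c[0]+35.5*np.cos(a),c[1]+35.5*np.sin(a),121.5-d]) for a in t]);return (q[:,0].min()+q[:,0].max())/2
def mid(im):
    h=cv2.cvtColor(im,cv2.COLOR_RGB2HSV);o=((h[...,0]>5)&(h[...,0]<20)&(h[...,1]>140)&(h[...,2]>60)).astype(np.uint8)
    n,l,s,c=cv2.connectedComponentsWithStats(o);i=1+s[1:,4].argmax();m=l==i
    R=[np.argwhere(row)[[0,-1],0] for row in m if row.sum()>5]
    R=np.array(R);return (np.sort(R[:,0])[:4].mean()+np.sort(R[:,1])[-4:].mean())/2, s[i,:4]
def ang(im,d): 
    m,b=mid(im);return np.radians(0)+brentq(lambda x:model(x,d)-m,2.6,3.9),b
E
python3 - <<'E'
from ang import *
s=r.sense();print(s["position"],s["force"]);save("scene","s5.png");save("top","t5.png")
a0=None
for f,d in (("scene1",0),("scene2",0),("s3",.0124*1e3),("s4",12.6),("s5",12.6)):
    th,b=ang(cv2.imread(f"pics/{f}.png")[:,:,::-1].copy(),d);a0=a0 or th;print(f,round(th,3),round(th-a0,3),b)
im=cv2.imread("pics/t5.png");cv2.imwrite("pics/t5z.png",cv2.resize(im[200:290,200:340],None,fx=4,fy=4,interpolation=3))
im=cv2.imread("pics/s5.png");cv2.imwrite("pics/s5z.png",cv2.resize(im[130:230,200:340],None,fx=4,fy=4,interpolation=3))
E
```

```text
time_s: 5.85
position: [517.3, 49.3, 93.1]
tool_rot: [3.111, -0.016, 1.359]
force: [-2.4, 0.0, 7.4]
gripper_width: 0.1
[517.28469443  49.30263976  93.13501688] [-2.39712715e+00  1.09654712e-03  7.43422397e+00]Traceback (most recent call last):
  File "<stdin>", line 5, in <module>
  File "ang.py", line 13, in ang
    m,b=mid(im);return np.radians(0)+brentq(lambda x:model(x,d)-m,2.6,3.9),b
                                     ~~~~~~^^^^^^^^^^^^^^^^^^^^^^^^^^^^^^^
    r = _zeros._brentq(f, a, b, xtol, rtol, maxiter, args, full_output, disp)
    fx = f(x, *args)
  File "ang.py", line 13, in <lambda>
    m,b=mid(im);return np.radians(0)+brentq(lambda x:model(x,d)-m,2.6,3.9),b
                                                     ~~~~~^^^^^
  File "ang.py", line 6, in model
    q=np.array([proj("scene",[c[0]+35.5*np.cos(a),c[1]+35.5*np.sin(a),121.5-d]) for a in t]);return (q[:,0].min()+q[:,0].max())/2
                ~~~~^^^^^^^^^^^^^^^^^^^^^^^^^^^^^^^^^^^^^^^^^^^^^^^^^^^^^^^^^^^
  File "h.py", line 8, in proj
    c=r.get_calibration(cam);K=np.array(c["camera_matrix"]);T=np.linalg.inv(np.array(c["extrinsics"]))
ValueError: time passes only in moves, steps and waits
```

```bash
sed -i 's/^from plant import r$/from plant import r\nCAL={c:r.get_calibration(c) for c in ("scene","top")}/; s/c=r.get_calibration(cam);/c=CAL[cam];/' h.py
python3 - <<'E'
from ang import *
a0=None
for f,d in (("scene1",0),("scene2",0),("s3",12.4),("s4",12.6),("s5",12.6)):
    th,b=ang(cv2.imread(f"pics/{f}.png")[:,:,::-1].copy(),d);a0=a0 or th;print(f,round(th,3),round(th-a0,3),b)
im=cv2.imread("pics/t5.png");cv2.imwrite("pics/t5z.png",cv2.resize(im[200:290,200:340],None,fx=4,fy=4,interpolation=3))
E
```

```text
scene1 2.922 0.0 [261 159  33  34]
scene2 2.922 0.0 [261 161  33  32]
s3 3.05 0.128 [256 173  32  25]
s4 3.218 0.296 [249 177  32  24]
s5 3.359 0.438 [244 180  32  25]
```

View pics/t5z.png

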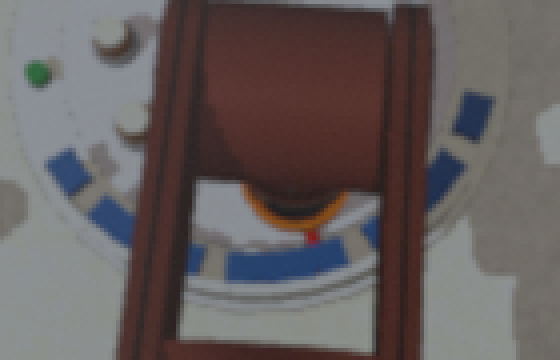

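The red tongue shows at zoom (313,237), with the next slot at (356,250), so it's still about 0.15–0.2 rad short. I'll quantify that.

```bash
cat >> ang.py <<'E'
def tongue(im,z):
    h=cv2.cvtColor(im,cv2.COLOR_RGB2HSV);m=((h[...,0]<6)|(h[...,0]>172))&(h[...,1]>130)&(h[...,2]>60);m[:252]=0;m[275:]=0;m[:,250:]&=True;m[:,:245]=0;m[:,288+4:]=0
    n,l,s,c=cv2.connectedComponentsWithStats(m.astype(np.uint8));out=[]
    for i in range(1,n):
        v=ray("top",c[i],z)[:2]-A;out.append((c[i].round(1),s[i,4],np.hypot(*v).round(),round(np.arctan2(v[1],v[0])%(2*np.pi),3)))
    return out
E
python3 - <<'E'
from ang import *
for f,z in (("top1",77),("t3",64.5),("t5",64.5)): print(f,tongue(cv2.imread(f"pics/{f}.png")[:,:,::-1].copy(),z))
print(ray("top",(289,262.5),85))
E
```

```text
top1 [(array([253.3, 263.1]), np.int32(26), np.float64(141.0), np.float64(2.956))]
t3 [(array([282., 256.]), np.int32(1), np.float64(128.0), np.float64(3.516)), (array([261.8, 260.4]), np.int32(5), np.float64(131.0), np.float64(3.103)), (array([287., 271.]), np.int32(1), np.float64(169.0), np.float64(3.503))]
t5 [(array([277.7, 258.8]), np.int32(6), np.float64(131.0), np.float64(3.417))]
[466.1  10.   85. ]
```

```bash
python3 -m pendant '[[[-0.13,0.05,0.02],0],[[-0.13,0.05,0.02],0],[[0,0,0.01],0]]'
cat > look.py <<'E'
import sys
from ang import *
n,d=sys.argv[1],float(sys.argv[2]);s=r.sense();v=np.array(s["position"])[:2]-A
print(s["position"].round(1) if hasattr(s["position"],"round") else s["position"],"tool ang",round(np.arctan2(v[1],v[0])%(2*np.pi)-2.915,3))
S=save("scene","s%s.png"%n);T=save("top","t%s.png"%n)
th,b=ang(S,d);print("rim",round(th-2.922,3),b)
for q in tongue(T,77-d): print("tongue",q,round(q[3]-2.956,3))
E
python3 look.py 6 12.4
```

```text
time_s: 6.25
position: [522.1, 37.8, 94.3]
tool_rot: [3.105, -0.017, 1.359]
force: [-4.5, -2.7, 7.2]
gripper_width: 0.1
[522.1  37.8  94.3] tool ang 0.648
rim 0.561 [240 184  32  24]
tongue (array([283.3, 256.9]), np.int32(7), np.float64(131.0), np.float64(3.533)) 0.577
```

```bash
python3 -m pendant '[[[-0.1,0.03,0.03],0],[[0,0,0.01],0]]'; python3 look.py 7 12
```

```text
time_s: 6.55
position: [524.3, 33.3, 94.7]
tool_rot: [3.101, -0.017, 1.359]
force: [-4.4, -3.1, 7.2]
gripper_width: 0.0
[524.3  33.3  94.7] tool ang 0.703
rim 0.61 [239 185  31  24]
tongue (array([287.3, 258.9]), np.int32(24), np.float64(141.0), np.float64(3.587)) 0.631
```

The tongue now shows through the next slot (24 red pixels, 0.61–0.63 rad). I'll raise straight up.

```bash
python3 -m pendant '[[[0,0,-0.1],0],[[0,0,-0.1],0],[[0,0,-0.15],0]]'; python3 look.py 8 4
```

```text
time_s: 6.95
position: [524.1, 32.8, 109.5]
tool_rot: [3.1, -0.016, 1.359]
force: [-0.9, -0.6, 0.1]
gripper_width: -0.0
[524.1  32.8 109.5] tool ang 0.707
rim 0.627 [238 181  32  25]
tongue (array([287.6, 258.5]), np.int32(29), np.float64(141.0), np.float64(3.591)) 0.635
```

```bash
python3 -m pendant '[[[0,0,-0.2],0],[[0,0,-0.5],0],[[0,0,-0.8],0],[[0,0,-1],0],[[0,0,-1],0]]'; python3 -m pendant '[[[0.3,-0.9,0],0],[[0.3,-0.9,0],0],[[0.3,-0.9,0],0],[[0.3,-0.9,0],0],[[0,0,0],0]]'; python3 look.py 9 0
python3 - <<'E'
from ang import *
S=cv2.imread("pics/s9.png")[:,:,::-1].copy();T=cv2.imread("pics/t9.png")[:,:,::-1].copy()
for t in ("reagent_bottle","beaker","sample_jar"):print(t,[(np.round(d["at"]),round(d["confidence"],2)) for d in r.search_frame("scene",t)[:1]])
p,a=cup("scene",S);print(p,a)
for z in(94.5,84.5,80.5):
  th=2.922+.628;print(z,proj("scene",[A[0]+95*np.cos(th),A[1]+95*np.sin(th),z]))
print("start check",proj("scene",[A[0]+95*np.cos(2.922),A[1]+95*np.sin(2.922),94.5]),"meas 277.2 176.1")
cv2.imwrite("pics/s9z.png",cv2.resize(S[100:330,130:440],None,fx=2.5,fy=2.5,interpolation=3)[:,:,::-1])
cv2.imwrite("pics/t9z.png",cv2.resize(T[130:310,130:410],None,fx=2.8,fy=2.8,interpolation=3)[:,:,::-1])
E
```

```text
time_s: 7.55
position: [512.8, 32.4, 246.3]
tool_rot: [3.116, -0.015, 1.359]
force: [0.9, -0.9, 0.0]
gripper_width: -0.3
time_s: 8.05
position: [382.4, 111.2, 251.2]
tool_rot: [3.101, -0.018, 1.356]
force: [-0.3, 0.8, 0.2]
gripper_width: 0.1
[382.4 111.2 251.2] tool ang 0.063
rim 0.627 [237 172  33  34]
tongue (array([287.6, 258.3]), np.int32(25), np.float64(141.0), np.float64(3.591)) 0.635
reagent_bottle [(array([403., 182.]), 0.6)]
beaker [(array([173., 274.]), 0.93)]
sample_jar [(array([339., 164.]), 0.91)]
[254.38686131 188.98540146] 274
94.5 [254.1 190.9]
84.5 [254.4 193.5]
80.5 [254.5 194.5]
start check [277.1 179.2] meas 277.2 176.1
```

View pics/s9z.png

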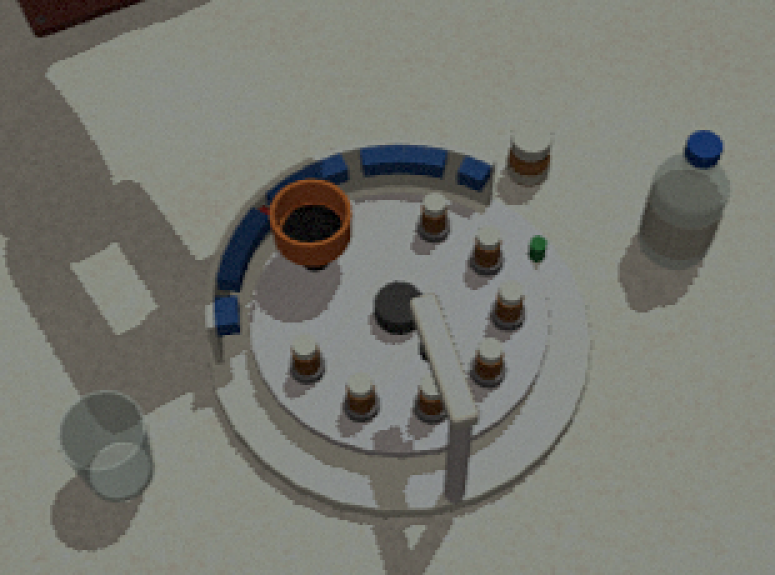

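View pics/t9z.png

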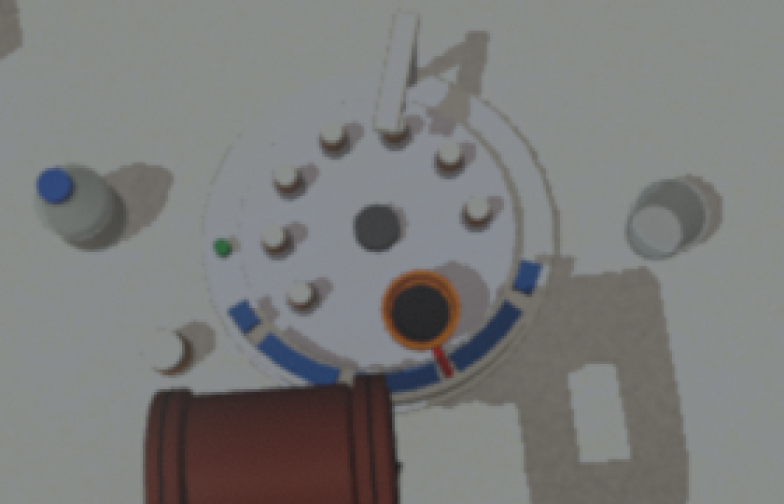

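Tongue is in the next slot (top zoom (443,360)) and nothing else has moved. One quick height check, triangulating the cup floor before and after.

Run:
```python
from ang import *
def tri(s,t):
    I=[cv2.imread(f"pics/{f}.png")[:,:,::-1].copy() for f in(s,t)]
    P=[];x=[]
    for c,im in zip(("scene","top"),I):
        h=cv2.cvtColor(im,cv2.COLOR_RGB2HSV);o=((h[...,0]>5)&(h[...,0]<20)&(h[...,1]>140)&(h[...,2]>60)).astype(np.uint8)
        n,l,st,_=cv2.connectedComponentsWithStats(o);i=1+st[1:,4].argmax()
        hu=cv2.convexHull(np.argwhere(l==i)[:,::-1].astype(np.int32));M=cv2.moments(hu)
        x.append(np.array([[M["m10"]],[M["m01"]]])/M["m00"])
        P.append(np.array(CAL[c]["camera_matrix"])@np.linalg.inv(np.array(CAL[c]["extrinsics"]))[:3])
    X=cv2.triangulatePoints(P[0],P[1],*x);X=(X[:3]/X[3]).ravel();return X.round(1)
a,b=tri("scene1","top1"),tri("s9","t9");print(a,b,np.hypot(*(a-b)[:2]),"expected chord 58.7")
```

```text
[511.9  93.8 109.2] [519.9  34.  110.4] 60.332744011854786 expected chord 58.7
```

The cup is at the same height as at the start (109.2 mm before, 110.4 mm now), so the plunger is fully up.

```bash
python3 -c "
from plant import r
s=r.sense();print(s['time_s'],abs(s['qd']).max(),s['force']);print(r.hand_in())"
```

```text
8.3 0.011307528851672601 [-0.32097783 -0.93163306  0.2016796 ]
the job is handed in; nothing more can be done
None
```

The carousel is one slot further counter-clockwise, the plunger has sprung back up in the next slot, and I handed the job in at about 8.3 s. `r.hand_in()` gives no verdict.

With closed fingertips I pressed the cup about 12 mm down, at roughly 7–8 N. I then moved it along the arc to the next slot, lifted straight up and backed the arm away.

**Last checks before handing in**
- **Table angle:** the two estimates gave 0.627 rad (cup rim) and 0.635 rad (tongue). Both are inside the allowed 0.59–0.667. The red tongue shows in the next slot in the top picture.
- **Plunger height:** the cup triangulated at 109.2 mm before and 110.4 mm after, so the plunger is fully up. A rougher check, from where the cup floor should appear in the scene picture, was about 1 px off, in line with calibration error.
- **Cup travel:** it moved 60.3 mm, against 58.7 mm expected.
- **Bottle, beaker and jar:** they look unmoved in both pictures. The detector's points for them differ by 1–5 px from the start, which I take as detector scatter.
- **Robot:** the arm is clear of the carousel, and its force reading was only noise (about 1 N).

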